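# Put the setting block away and hold the press open on its cam

## Robot

A 6-joint arm with a two-finger parallel gripper is mounted at the origin on the work surface. World frame = base frame: x ahead of the robot, y to its left, z up, the work surface at z = 0. Lengths are in m, angles in rad, forces in N, time in s.
With the tool pointing down it reaches from about 0.35 to 0.975 m from the base axis. Payload 4.9 kg.
Tool frame: the origin (TCP) lies at the very end of the fingers, on their centre line; the grasp point (between the pads) lies behind it (manip.pinch_z is the y of the grasp point in the tool frame, in m); y points along the fingers, x is the direction in which the jaws open and shut, and the axes are right-handed (so a half turn about y gives the same grasp; the last joint's range is limited). The gripper opens to 85 mm and grips with 20 to 120 N. Pads are 22 mm wide; open, the fingers measure 114 mm over their backs; the gripper's body (76 mm by 85 mm) begins 54 mm behind the grasp point. The pads swing forward as they close: fully open they stand 13 mm farther back than shut.
Start: joints at [1.088, 0.053, 1.613, -0, 1.476, -0.119], TCP at [0.222, 0.584, 0.231] pointing down, gripper open.
Joint ranges: [-3.01, 3.01], [-1.01, 2.22], [0.06, 2.58], [-1.02, 4.17], [0.09, 2.62], [-3.14, 3.14]. Speed limits (rad/s): [2.57, 2.57, 3.14, 3.14, 3.14, 3.14].

## Interface

Orientations are given as a unit quaternion [w, x, y, z].
In Python, from plant import manip gives the robot as it stands.
- The arm moves only by the tool drive_tool, never from a script. Its argument "motion" is a list of rows, each a list of 3 entries, a list of its own where there are three numbers: the shift along the tool's x, y, z in units of 25 mm (1.0 is 25 mm), then the turn, a rotation vector about the tool's x, y, z in units of 5 degrees (1.0 is 5 degrees), then the closure, from -1 (fully open) to 1 (shut). A call has 1 to 12 rows; each row shifts and turns the commanded pose from where the row before left it, along the tool's axes as they then stand; what a row does not reach is not made up. A row lasts 1/10 s, in which the tool goes at most 50 mm and 8.59 degrees, less where a joint would pass 70% of its speed; a pose out of reach is approached as far as the arm can. A call is refused whole if a number of a shift passes 1 or a number of a turn 1, either way. A call with a gripper value outside its range is refused whole. The fingers move at their own pace and stop on an object; the grip force is fixed at half the most. Time passes only in rows, so rows that do not move let the fingers close. It gives the time, the measured TCP pose, the force and the opening at its end, in the units of the state.
- manip.state(): the state, without advancing time (a new reading comes with each control period).
- manip.grab_frame(name): name is "scene" or "top" or "wrist"; returns a dict with "img" (420x560x3 uint8, blue, green, red), "range_z" (420x560 float32, m along the optical axis (not along the pixel's ray), 0 where there is no reading), "camera_matrix" (3x3 intrinsics, pixels), "world_from_camera" (4x4, takes a point from camera to world coordinates); the wrist camera has in their place "T_tool_cam" (4x4, takes a point from camera to tool coordinates, whose origin is the TCP and whose axes are the tool frame's). Camera axes: x right, y down, z forward; pixel columns grow to the right and rows downward; lengths in m; the calibration is good to about 2 mm. A picture is of the moment at which its call begins: read the wrist's pose just before it.
- manip.job_done(): hands the job in, once; it reports no verdict.
The state is a dict: "time": time; "joint_pos": joint angles; "joint_vel": joint speeds; "joint_efforts": joint torques, N m; "tool_pos": TCP position; "tool_rot": TCP orientation; "contact_force": force on the tool from outside, world axes, zero at the start; "ft_torque": the same for the moment, N m; "gripper_width": opening from 0.0 (shut) to 1.0 (fully open).
Only numpy, scipy, OpenCV 4.12 (cv2) and the standard library are available. Lean on these libraries where they do the work, as an engineer would, in place of code of your own. Each camera call takes 0.05 s, during which the arm holds its last target. There are 200 camera calls.

## Task

The gap of the hand press has just been set with the blue setting block. First put the blue block back, upright and fully home, in its own blue-labelled slot of the rack and let go of it; then take the red handle and swing the press's cam lever up from rest to its highest lift point (the arm pointing straight up) and keep holding it there so the press stays open: the program finishes while still holding the handle, as the lever springs back if let go. Leave the other blocks and everything else on the bench where they are.

Things in the scene. Friction and masses are not known exactly. Their poses are not given: they have to be found in the camera images.
- block_blue: Blue painted aluminium setting block, loose, standing upright on the bench at the start at any yaw; 24 (its x) x 40 (its y) x 60 mm tall (z), 0.15 kg give or take 30 percent. Origin: centre of its underside. It looks the same turned half round; grip it across the 24 mm.
- slot_blue: Blue-labelled slot: fixed grey holder 56 (x) x 56 (y) x 26 mm tall, blue strips on top and outer face of its two x walls (14 mm thick; y walls 6 mm). Open-topped pocket 28 (x) x 44 (y) mm, 20 mm deep, no lead-in: the blue block stands in it, x along x, 2 mm clear each side, 40 mm above the rim. Origin: centre of its underside, on the rack board 8 mm above the bench (rim at 34, pocket floor at 14).
- slot_blue_floor (a point): Centre of the pocket floor of the blue-labelled slot; x, y as the holder's, z up.
- slot_yellow: Yellow-labelled slot, likewise but with a 32 x 44 mm pocket; empty. Not for the blue block.
- slot_red: Red-labelled slot, likewise but with a 24 x 44 mm pocket; the red block stands in it.
- rack: Wooden rack board 120 (x) x 290 (y) x 8 mm under the three holders, fixed. Origin: centre of its underside. The holders stand in a row along its y, 85 mm apart, in any order, all at its yaw.
- press: Green hand press, fixed: base 200 (x, from -90 to +110) x 160 (y) x 25 mm, column at its +x end up to 262 mm, white head before it up to 205 mm at rest. Origin: on the bench, 10 mm in -x from the base's centre; its x, y turn with its yaw; at yaw 0 its -x side faces the robot. The cam lever is on its -y side, its axle along the press's y.
- cam_lever (a joint): Angle of the cam lever (rad). 0: at rest on its stop, arm pointing to the press's -x, 10 degrees above level. Grows as the handle swings up and over towards the press's +x. 1.40: arm straight up, eccentric brass disc at highest lift; beyond it the head sinks again, stop at 2.0. A spring and the head's weight pull it back to 0 all the way: 3 to 5 N at the handle.
- lever_grip: Handle of the cam lever: red plastic roller 18 mm in diameter, 64 mm long along the press's y, sticking out to -y at the end of the flat dark arm (gap 5 mm). It spins freely on its own axis, so a gripper pointing down can hold it all through the swing. Origin: its middle; it moves on an arc of 110 mm radius about cam_axle, its path clear above.
- handle (a point): Middle of the red handle (same point as lever_grip). At rest 108 mm in -x and 19 mm above cam_axle in the press's frame, so 149 mm above the bench; at highest lift 110 mm straight above cam_axle, 240 mm above the bench.
- cam_axle (a point): Point on the lever's axle line level (in the press's y) with the middle of the handle: 0, -112, 130 mm in the press's frame. x, y as the press's.
- press_head (a joint): Lift of the white press head (m), driven by the cam: 0 at rest, 0.020 at highest lift.
- block_red: Red setting block 20 x 40 x 60 mm, loose, in the red slot. Leave alone. Origin: centre of underside.
- block_yellow: Yellow setting block 28 x 40 x 60 mm, loose, standing on the bench beyond the blue one, still in use. Leave alone. Origin: centre of underside.
- screwdriver: Screwdriver with a red handle, about 200 mm long, lying on the bench towards the robot's right, handle to its -x. Leave alone.
- oil_bottle: Pale plastic bottle with a red cap and white label, 48 mm in diameter, 130 mm tall, at the back of the bench. Leave alone. Origin: centre of underside.
- mug: White mug, 80 mm wide, 90 mm tall, at the left. Leave alone. Origin: centre of underside.
- tape_roll: Yellow tape ring lying flat, 90 mm outside, 24 mm tall, at the left near the robot. Leave alone. Origin: centre of underside.
Things that resemble listed ones, but are neither listed nor needed, are in the scene too. What is shaped like the block_blue but purple or turquoise is not meant.

How it is judged:
By the outcome, as a careful person would: the job done as asked, in the order asked, and still so for the second after the job is handed in, while the arm keeps its last pose, push and grip.
It also fails if it takes over 58 s, if anything falls off the work surface, if the arm or the gripper's body presses on something with over 40 N, if the wrist force passes 120 N, or if a joint passes its speed limit or range.

## Working session

There is one attempt and no reset: what is moved stays moved. The work goes in short steps, Python scripts to look and compute and a tool call to move; the robot and the scene stay as the last step left them, time stands still between calls to the robot, and variables do not carry over. Pictures are saved under pics/ and viewed, about 8 in all and at most 12, crops included, and the job is handed in when it is done.

Besides the shell and the picture viewer there is one more tool, called after "Emit:" by a JSON object that holds its "name" and its "arguments". drive_tool: Moves the arm, as the interface text tells. Its arguments: {"type":"object","properties":{"motion":{"type":"array","items":{"type":"array"}}},"required":["motion"]}

```bash
mkdir -p pics; ls
cat > h.py <<'E'
import numpy as np,cv2
from plant import manip
from scipy.spatial.transform import Rotation as R
def frame(n):
    s=manip.state(); f=manip.grab_frame(n)
    if n=="wrist":
        T=np.eye(4);q=s["tool_rot"];T[:3,:3]=R.from_quat([q[1],q[2],q[3],q[0]]).as_matrix();T[:3,3]=s["tool_pos"]
        f["world_from_camera"]=T@np.array(f["T_tool_cam"])
    K=np.array(f["camera_matrix"]);z=f["range_z"];v,u=np.mgrid[:420,:560]
    P=np.stack([(u-K[0,2])/K[0,0]*z,(v-K[1,2])/K[1,1]*z,z],-1)
    W=np.array(f["world_from_camera"]);f["P"]=P@W[:3,:3].T+W[:3,3];f["ok"]=z>0
    f["hsv"]=cv2.cvtColor(f["img"],cv2.COLOR_BGR2HSV)
    return f
def blobs(f,h0,h1,smin=100,vmin=50,amin=40):
    m=cv2.inRange(f["hsv"],(h0,smin,vmin),(h1,255,255))
    n,l,st,c=cv2.connectedComponentsWithStats(m)
    for i in range(1,n):
        if st[i,4]>=amin:
            p=f["P"][(l==i)&f["ok"]]
            if len(p)==0: continue
            print("px",c[i].round(0),st[i,4],"min",p.min(0).round(3),"max",p.max(0).round(3),"med",np.median(p,0).round(3), "hsv",np.median(f["hsv"][l==i],0))
E
python3 - <<'E'
from h import *
print(manip.state(),manip.pinch_z)
a=frame("scene");b=frame("top")
cv2.imwrite("pics/scene.png",a["img"]);cv2.imwrite("pics/top.png",b["img"])
print("blue top");blobs(b,95,130)
print("blue scene");blobs(a,95,130)
print("red scene");blobs(a,0,8);print("red top");blobs(b,0,8)
E
```

```text
pics
{'time': 0.0, 'joint_pos': array([ 1.08801208e+00,  5.33433447e-02,  1.61427995e+00,  1.35609646e-05,
        1.47598536e+00, -1.18993891e-01]), 'joint_vel': array([ 0.00023173,  0.00042742,  0.00049053, -0.00070513,  0.00066115,
       -0.00069574]), 'joint_efforts': array([ 4.52939057e-04, -3.93703830e+01, -3.70167160e+01, -7.23154767e-05,
        7.23327161e-03,  5.11179792e-06]), 'tool_pos': array([0.22209309, 0.58355339, 0.23007978]), 'tool_rot': array([-0.58187042,  0.58252595,  0.40067088, -0.40193678]), 'contact_force': array([ 0.24593045, -0.53372344,  0.22272791]), 'ft_torque': array([0.00351467, 0.02107604, 0.03249923]), 'gripper_width': 1.0033965632876982} -0.0187
blue top
px [290. 114.] 3205 min [ 0.796 -0.151 -0.004] max [0.937 0.146 0.052] med [ 0.865 -0.003  0.007] hsv [111. 188. 132.]
px [348. 206.] 62 min [ 0.544 -0.212  0.027] max [ 0.558 -0.163  0.041] med [ 0.55  -0.187  0.035] hsv [108.  165.5 112. ]
px [289. 214.] 90 min [ 0.504 -0.014  0.053] max [0.543 0.018 0.065] med [0.523 0.002 0.06 ] hsv [108.  178.  117.5]
px [347. 219.] 61 min [ 0.502 -0.208  0.03
[... 1767 characters left out ...]

px [221. 214.] 114 min [0.505 0.172 0.002] max [0.539 0.241 0.162] med [0.516 0.204 0.155] hsv [  1. 202. 127.]
px [446. 282.] 227 min [ 0.296 -0.55  -0.001] max [ 0.318 -0.449  0.031] med [ 0.306 -0.499  0.023] hsv [  1. 204. 117.]
px [ 51. 386.] 4389 min [-0.324  0.305 -0.739] max [0.276 1.376 0.604] med [0.157 0.453 0.562] hsv [  4. 154.  69.]
px [294. 358.] 477 min [-0.013 -0.104  0.001] max [0.104 0.084 0.236] med [0.074 0.001 0.011] hsv [  3. 124.  64.]
px [305. 389.] 107 min [ 0.039 -0.08   0.261] max [0.09  0.014 0.302] med [ 0.066 -0.03   0.292] hsv [  4. 129.  68.]
px [299. 392.] 151 min [ 0.018 -0.075  0.256] max [0.079 0.029 0.303] med [ 0.064 -0.003  0.282] hsv [  3. 136.  59.]
```

View pics/scene.png

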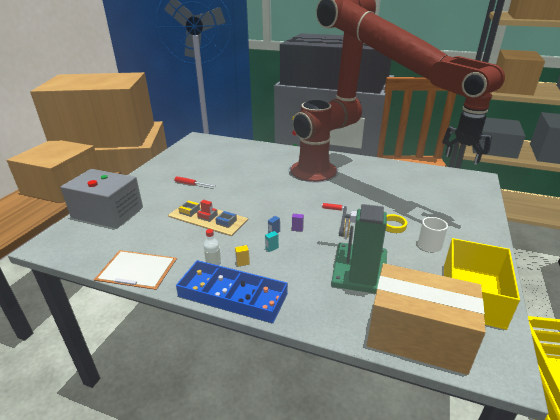

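View pics/top.png

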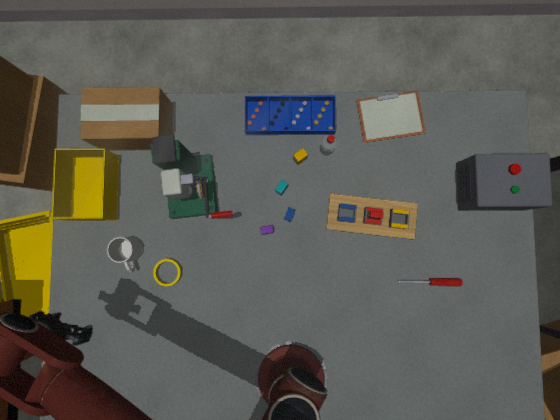

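The scene shows the blue block at top px (290,214), about (0.523, 0.002). The blue slot is at px (347,212), about (0.529, -0.186). The press handle is at px (221,214), about (0.516, 0.205). Next I'll work out the move to a near view of the block.

```bash
cat >> h.py <<'E'
def tool():
    s=manip.state();q=s["tool_rot"];return np.array(s["tool_pos"]),R.from_quat([q[1],q[2],q[3],q[0]])
def plan(p,yaw=None):
    """shift units in current tool axes to p; turn units to a tool pointing down, tool x at world yaw (mod pi)"""
    t,r=tool();M=r.as_matrix()
    print("tcp",t.round(4),"xyaw deg",np.degrees(np.arctan2(M[1,0],M[0,0])).round(2),"y axis",M[:,1].round(4))
    print("shift units",(r.inv().apply(np.array(p)-t)/.025).round(3))
    if yaw is not None:
        best=[]
        for k in (0,np.pi):
            x=np.array([np.cos(yaw+k),np.sin(yaw+k),0]);y=np.array([0,0,-1.]);G=R.from_matrix(np.c_[x,y,np.cross(x,y)])
            w=np.degrees((r.inv()*G).as_rotvec())/5;best.append(w)
            # shift if turn done first
            print(" turn units",w.round(3),"then shift",(G.inv().apply(np.array(p)-t)/.025).round(3))
E
python3 - <<'E'
from h import *
plan([0.47,-0.05,0.30],0)
w=frame("wrist");print(np.array(w["T_tool_cam"]).round(3),w["camera_matrix"])
E
```

```text
tcp [0.2221 0.5836 0.2302] xyaw deg 69.16 y axis [-8.0e-04 -1.6e-03 -1.0e+00]
shift units [-20.162  -2.759 -18.283]
 turn units [ 1.0000e-02  1.3831e+01 -2.0000e-02] then shift [  9.914  -2.792 -25.344]
 turn units [-2.2000e-02 -2.2169e+01 -1.1000e-02] then shift [-9.914 -2.792 25.344]
[[ 1.     0.    -0.     0.   ]
 [ 0.    -0.311  0.95  -0.144]
 [-0.    -0.95  -0.311  0.079]
 [ 0.     0.     0.     1.   ]] [[300.83507824   0.         282.37601604]
 [  0.         300.83507824 206.08748295]
 [  0.           0.           1.        ]]
```

Emit:
{"name": "drive_tool", "arguments": {"motion": [[[-0.96,-0.13,-0.87],[0,0,0],-1],[[-0.96,-0.13,-0.87],[0,0,0],-1],[[-0.96,-0.13,-0.87],[0,0,0],-1],[[-0.96,-0.13,-0.87],[0,0,0],-1],[[-0.96,-0.13,-0.87],[0,0,0],-1],[[-0.96,-0.13,-0.87],[0,0,0],-1],[[-0.96,-0.13,-0.87],[0,0,0],-1],[[-0.96,-0.13,-0.87],[0,0,0],-1],[[-0.96,-0.13,-0.87],[0,0,0],-1],[[-0.96,-0.13,-0.87],[0,0,0],-1],[[-0.96,-0.13,-0.87],[0,0,0],-1],[[-0.96,-0.13,-0.87],[0,0,0],-1]]}}

```text
time: 1.35
tool_pos: [0.3639, 0.2208, 0.2702]
tool_rot: [-0.582, 0.582, 0.401, -0.401]
contact_force: [1.1, -0.2, 0.1]
gripper_width: 0.997
```

Emit:
{"name": "drive_tool", "arguments": {"motion": [[[-0.96,-0.13,-0.87],[0,0,0],-1],[[-0.96,-0.13,-0.87],[0,0,0],-1],[[-0.96,-0.13,-0.87],[0,0,0],-1],[[-0.96,-0.13,-0.87],[0,0,0],-1],[[-0.96,-0.13,-0.87],[0,0,0],-1],[[-0.96,-0.13,-0.87],[0,0,0],-1],[[-0.96,-0.13,-0.87],[0,0,0],-1],[[-0.96,-0.13,-0.87],[0,0,0],-1],[[-0.96,-0.13,-0.87],[0,0,0],-1]]}}

```text
time: 2.25
tool_pos: [0.47, -0.0508, 0.2994]
tool_rot: [0.582, -0.582, -0.401, 0.401]
contact_force: [0.2, 0.8, -0.7]
gripper_width: 0.997
```

Emit:
{"name": "drive_tool", "arguments": {"motion": [[[0,0,0],[0,1,0],-1],[[0,0,0],[0,1,0],-1],[[0,0,0],[0,1,0],-1],[[0,0,0],[0,1,0],-1],[[0,0,0],[0,1,0],-1],[[0,0,0],[0,1,0],-1],[[0,0,0],[0,1,0],-1],[[0,0,0],[0,1,0],-1],[[0,0,0],[0,1,0],-1],[[0,0,0],[0,1,0],-1],[[0,0,0],[0,1,0],-1],[[0,0,0],[0,1,0],-1]]}}

```text
time: 3.45
tool_pos: [0.4697, -0.0494, 0.2991]
tool_rot: [0.705, -0.705, -0.055, 0.055]
contact_force: [-0.2, 0.2, 0.1]
gripper_width: 0.999
```

Run:
```python
from h import *
plan([0.52,-0.05,0.30],0)
print(manip.state()["joint_pos"])
w=frame("wrist");cv2.imwrite("pics/w1.png",w["img"])
blobs(w,95,130)
```

```text
tcp [ 0.4697 -0.0494  0.2991] xyaw deg 8.95 y axis [-6.e-04  2.e-04 -1.e+00]
shift units [ 1.984 -0.035 -0.337]
 turn units [-0.003  1.79  -0.007] then shift [ 2.012 -0.034 -0.024]
 turn units [-1.000e-02 -3.421e+01  4.000e-03] then shift [-2.012 -0.034  0.024]
[-2.62554295e-01 -3.54244710e-01  1.86556370e+00  4.18522774e-05
  1.63093245e+00 -4.18731750e-01]
px [532. 189.] 9536 min [ 0.768 -0.15  -0.   ] max [0.919 0.149 0.088] med [ 0.804 -0.04   0.015] hsv [109. 222. 104.]
px [333. 138.] 619 min [ 0.505 -0.013  0.023] max [0.548 0.02  0.063] med [0.526 0.003 0.061] hsv [107. 190. 179.]
px [295. 258.] 307 min [ 0.503 -0.208  0.02 ] max [ 0.521 -0.156  0.039] med [ 0.511 -0.181  0.036] hsv [107. 184. 170.]
px [322. 265.] 231 min [ 0.545 -0.213  0.034] max [ 0.561 -0.161  0.038] med [ 0.554 -0.186  0.036] hsv [107. 188. 170.]
```

View pics/w1.png

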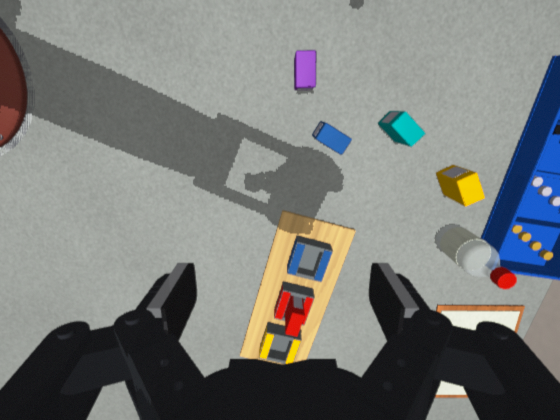

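The wrist view shows the blue block at px (332,138), the blue slot at (310,258), and purple and turquoise look-alikes nearby. Next I'll fit the block's yaw and the slot pose.

```bash
cat >> h.py <<'E'
def rect(pts):
    (c,s,a)=cv2.minAreaRect((pts[:,:2]*1000).astype(np.float32))
    if s[0]>s[1]: s=s[::-1];a+=90   # a = direction of the short side
    return np.array(c)/1000,np.array(s),((a+90)%180)-90
def sel(f,h0,h1,lo,hi,smin=100,vmin=40):
    m=cv2.inRange(f["hsv"],(h0,smin,vmin),(h1,255,255))>0
    P=f["P"];m&=f["ok"]&np.all((P>lo)&(P<hi),-1);return m
E
cat > meas.py <<'E'
from h import *
w=frame("wrist")
m=sel(w,95,125,(.49,-.03,.056),(.57,.04,.07));p=w["P"][m];print("block",m.sum(),rect(p),p[:,2].mean())
m=sel(w,95,125,(.49,-.23,.030),(.58,-.14,.040));p=w["P"][m];print("strips",m.sum(),rect(p),p[:,2].mean())
# strips separately
a=p[p[:,0]<.532];b=p[p[:,0]>=.532]
for q in(a,b): print(" strip",rect(q))
E
python3 meas.py
```

```text
block 591 (array([0.52679669, 0.0027642 ]), array([23.06533813, 39.32775497]), 67.62130737304688) 0.06109355486722281
strips 507 (array([ 0.53240417, -0.18441104]), array([51.92237854, 54.91648102]), 83.6549072265625) 0.035636720101111824
 strip (array([ 0.5118392 , -0.18227147]), array([13.5656662 , 51.62992859]), -6.3444976806640625)
 strip (array([ 0.55365302, -0.18674033]), array([11.76585293, 51.90718842]), -7.1533355712890625)
```

Emit:
{"name": "drive_tool", "arguments": {"motion": [[[0,0,0],[0,-0.98,0],-1],[[0,0,0],[0,-0.98,0],-1],[[0,0,0],[0,-0.98,0],-1],[[0,0,0],[0,-0.98,0],-1],[[0,0,0],[0,-0.98,0],-1],[[0,0,0],[0,-0.98,0],-1],[[0,0,0],[0,-0.98,0],-1],[[0,0,0],[0,-0.98,0],-1],[[0,0,0],[0,-0.98,0],-1],[[0,0,0],[0,-0.98,0],-1],[[0,0,0],[0,-0.98,0],-1],[[0,0,0],[0,-0.98,0],-1]]}}

```text
time: 4.75
tool_pos: [0.4698, -0.0494, 0.2993]
tool_rot: [0.585, -0.585, -0.397, 0.397]
contact_force: [0.8, 0.1, 0.7]
gripper_width: 1.0
```

Emit:
{"name": "drive_tool", "arguments": {"motion": [[[0.35,0.87,-0.165],[0,0,0],-0.4],[[0.35,0.87,-0.165],[0,0,0],-0.4],[[0.35,0.87,-0.165],[0,0,0],-0.4],[[0.35,0.87,-0.165],[0,0,0],-0.4],[[0.35,0.87,-0.165],[0,0,0],-0.4],[[0.35,0.87,-0.165],[0,0,0],-0.4],[[0.35,0.87,-0.165],[0,0,0],-0.4],[[0.35,0.87,-0.165],[0,0,0],-0.4],[[0,0,0],[0,0,0],-0.4],[[0,0,0],[0,0,0],-0.4]]}}

```text
time: 5.75
tool_pos: [0.5264, 0.003, 0.1254]
tool_rot: [0.586, -0.586, -0.395, 0.396]
contact_force: [-0.1, -0.5, 0.9]
gripper_width: 0.699
```

Run:
```python
from h import *
w=frame("wrist");cv2.imwrite("pics/w2.png",w["img"])
m=sel(w,95,125,(.49,-.03,.056),(.57,.04,.07));p=w["P"][m];r=rect(p);print("block",m.sum(),r,p[:,2].mean())
plan([r[0][0],r[0][1],.03],np.radians(r[2]))
```

```text
block 1582 (array([0.52623248, 0.00322193]), array([23.43387222, 38.65251541]), 68.38640594482422) 0.06096350969800502
tcp [0.5271 0.0028 0.1265] xyaw deg 68.0 y axis [ 9.e-04 -3.e-04 -1.e+00]
shift units [3.000e-03 3.861e+00 4.200e-02]
 turn units [ 0.011 -0.076  0.001] then shift [3.000e-03 3.861e+00 3.800e-02]
 turn units [-1.0000e-03  3.5924e+01  1.8000e-02] then shift [-3.000e-03  3.861e+00 -3.800e-02]
```

View pics/w2.png

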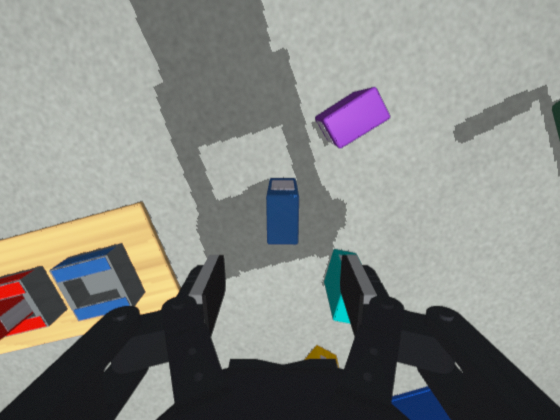

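The blue block at px (283,211) is centred between the fingers and aligned with them. I'll descend, grip and lift.

Emit:
{"name": "drive_tool", "arguments": {"motion": [[[0,0.77,0.01],[0,-0.08,0],-0.4],[[0,0.77,0.01],[0,0,0],-0.4],[[0,0.77,0.01],[0,0,0],-0.4],[[0,0.77,0.01],[0,0,0],-0.4],[[0,0.77,0],[0,0,0],-0.4],[[0,0,0],[0,0,0],-0.4],[[0,0,0],[0,0,0],1],[[0,0,0],[0,0,0],1],[[0,0,0],[0,0,0],1],[[0,0,0],[0,0,0],1],[[0,0,0],[0,0,0],1],[[0,0,0],[0,0,0],1]]}}

```text
time: 7.0
tool_pos: [0.5275, 0.0031, 0.0315]
tool_rot: [-0.584, 0.586, 0.398, -0.396]
contact_force: [-1.1, -0.3, 6.3]
gripper_width: 0.268
```

Emit:
{"name": "drive_tool", "arguments": {"motion": [[[0,0,0],[0,0,0],1],[[0,0,0],[0,0,0],1],[[0,-0.3,0],[0,0,0],1],[[0,-0.8,0],[0,0,0],1],[[0,-0.8,0],[0,0,0],1],[[0,-0.8,0],[0,0,0],1],[[0,-0.8,0],[0,0,0],1],[[0,-0.8,0],[0,0,0],1]]}}

```text
time: 7.8
tool_pos: [0.5253, 0.0035, 0.1376]
tool_rot: [0.585, -0.585, -0.397, 0.397]
contact_force: [-0.4, -0.4, -1.5]
gripper_width: 0.268
```

Run:
```python
from h import *
plan([.5327,-.1845-.0,.14],np.radians(-6.75)); print(manip.state()["joint_pos"].round(2),manip.state()["gripper_width"])
w=frame("wrist");cv2.imwrite("pics/w3.png",w["img"])
m=sel(w,95,125,(.49,-.23,.030),(.58,-.14,.040));p=w["P"][m];print("strips",m.sum(),rect(p))
```

```text
tcp [0.5253 0.0035 0.1376] xyaw deg 68.36 y axis [-5.e-04  1.e-04 -1.e+00]
shift units [-6.882 -0.098 -3.046]
 turn units [-4.0000e-03  1.5022e+01 -5.0000e-03] then shift [ 1.176 -0.097 -7.434]
 turn units [-6.0000e-03 -2.0978e+01  4.0000e-03] then shift [-1.176 -0.097  7.434]
[-0.14 -0.11  1.93 -0.    1.32 -1.33] 0.26827239204622116
strips 1319 (array([ 0.53254224, -0.18471196]), array([54.15495682, 55.79205704]), 82.99490356445312)
```

Emit:
{"name": "drive_tool", "arguments": {"motion": [[[-0.69,0,-0.305],[0,0,0],1],[[-0.69,0,-0.305],[0,0,0],1],[[-0.69,0,-0.305],[0,0,0],1],[[-0.69,0,-0.305],[0,0,0],1],[[-0.69,0,-0.305],[0,0,0],1],[[-0.69,0,-0.305],[0,0,0],1],[[-0.69,0,-0.305],[0,0,0],1],[[-0.69,0,-0.305],[0,0,0],1],[[-0.69,0,-0.305],[0,0,0],1],[[-0.69,0,-0.305],[0,0,0],1]]}}

```text
time: 8.85
tool_pos: [0.5326, -0.1857, 0.1361]
tool_rot: [0.585, -0.585, -0.397, 0.397]
contact_force: [-1.1, 0.4, -1.1]
gripper_width: 0.267
```

Emit:
{"name": "drive_tool", "arguments": {"motion": [[[0,0,0],[0,1,0],1],[[0,0,0],[0,1,0],1],[[0,0,0],[0,1,0],1],[[0,0,0],[0,1,0],1],[[0,0,0],[0,1,0],1],[[0,0,0],[0,1,0],1],[[0,0,0],[0,1,0],1],[[0,0,0],[0,1,0],1],[[0,0,0],[0,1,0],1],[[0,0,0],[0,1,0],1],[[0,0,0],[0,1,0],1],[[0,0,0],[0,1,0],1]]}}

```text
time: 10.05
tool_pos: [0.5328, -0.1852, 0.1363]
tool_rot: [0.705, -0.705, -0.05, 0.05]
contact_force: [0.1, -0.5, -1.5]
gripper_width: 0.27
```

Emit:
{"name": "drive_tool", "arguments": {"motion": [[[0,0,0],[0,1,0],1],[[0,0,0],[0,1,0],1],[[0,0,0],[0,1.0,0],1],[[0,0,0],[0,0,0],1],[[0,0,0],[0,0,0],1]]}}

```text
time: 10.55
tool_pos: [0.5329, -0.1852, 0.1365]
tool_rot: [0.706, -0.706, 0.04, -0.04]
contact_force: [-0.3, 0.5, -1.3]
gripper_width: 0.267
```

Run:
```python
from h import *
plan([.5325,-.1847,.0455],np.radians(-6.9))
w=frame("wrist");cv2.imwrite("pics/w4.png",w["img"])
m=sel(w,95,125,(.49,-.23,.030),(.58,-.14,.040));p=w["P"][m];print("strips",m.sum(),rect(p))
for q in (p[p[:,0]<.532],p[p[:,0]>=.532]): print(" s",rect(q), np.cov(q[:,:2].T) is None)
blobs(w,95,125)
```

```text
tcp [ 0.5329 -0.1852  0.1365] xyaw deg -6.54 y axis [-4.e-04  2.e-04 -1.e+00]
shift units [-0.018  3.64   0.015]
 turn units [-0.001  0.072 -0.005] then shift [-0.02   3.64   0.016]
 turn units [-7.0000e-03 -3.5928e+01  2.0000e-03] then shift [ 0.02   3.64  -0.016]
strips 1445 (array([ 0.53334253, -0.18472939]), array([51.88566589, 54.24427032]), 83.00041198730469)
 s (array([ 0.51285492, -0.18241211]), array([13.00431824, 51.49651337]), -7.027656555175781) False
 s (array([ 0.55420508, -0.18728987]), array([12.12082767, 51.87582397]), -7.124656677246094) False
px [282. 262.] 6671 min [ 0.491 -0.323  0.017] max [ 0.563 -0.156  0.169] med [ 0.535 -0.177  0.166] hsv [107. 184. 116.]
```

View pics/w4.png

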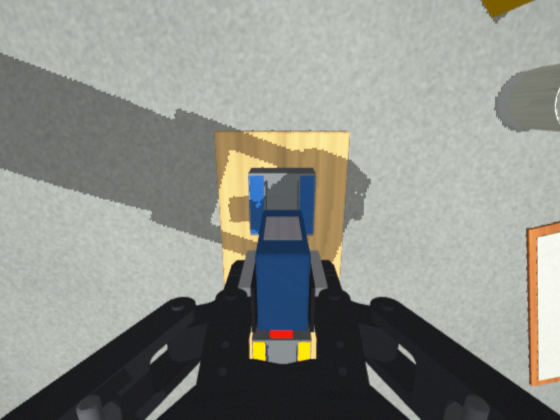

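Run:
```python
from h import *
t,r=tool();w=frame("wrist")
m=sel(w,95,125,(.45,-.3,.10),(.6,-.1,.18));Q=r.inv().apply(w["P"][m]-t)*1000
for lab,q in (("top",Q[Q[:,1]<-28]),("side",Q[(Q[:,1]>-26)])):
    print(lab,len(q),np.percentile(q,[1,50,99],axis=0).round(1).tolist())
m=sel(w,95,125,(.49,-.23,.030),(.58,-.14,.040));Q=r.inv().apply(w["P"][m]-t)*1000
print("strips x edges",np.percentile(Q[:,0],[1,99]).round(1),"L inner",np.percentile(Q[Q[:,0]<0,0],99),"R inner",np.percentile(Q[Q[:,0]>0,0],1),"z",np.percentile(Q[:,2],[0.5,99.5]))
# rim including grey walls at rim height
P=w["P"];m=w["ok"]&np.all((P>(.48,-.24,.031))&(P<(.60,-.13,.039)),-1);Q=r.inv().apply(P[m]-t)*1000;print("rim",np.percentile(Q,[.5,99.5],axis=0).round(1).tolist())
```

```text
top 4064 [[-10.3, -30.9, -17.3], [1.0, -29.6, 3.3], [12.7, -28.2, 20.9]]
side 1001 [[-10.7, -25.8, 19.5], [1.0, -15.7, 21.0], [12.6, 28.2, 21.7]]
strips x edges [-26.5  27.2] L inner -14.592580479253082 R inner 15.432028735165698 z [-25.11895149  26.05740792]
rim [[-27.9, 99.4, -27.4], [28.7, 104.3, 28.2]]
```

Emit:
{"name": "drive_tool", "arguments": {"motion": [[[-0.02,0.6,-0.015],[0,0.1,0],1],[[0,0.7,0],[0,0,0],1],[[0,0.7,0],[0,0,0],1],[[0,0.6,0],[0,0,0],1],[[0,0,0],[0,0,0],1],[[0,0,0],[0,0,0],1]]}}

```text
time: 11.25
tool_pos: [0.5323, -0.1852, 0.0712]
tool_rot: [0.706, -0.706, 0.044, -0.044]
contact_force: [-0.3, 0.1, -1.0]
gripper_width: 0.271
```

Emit:
{"name": "drive_tool", "arguments": {"motion": [[[0,0.2,0],[0,0,0],1],[[0,0.2,0],[0,0,0],1],[[0,0,0],[0,0,0],1],[[0,0,0],[0,0,0],1]]}}

```text
time: 11.65
tool_pos: [0.5326, -0.1854, 0.0619]
tool_rot: [-0.706, 0.706, -0.044, 0.044]
contact_force: [0.4, 0.6, -1.1]
gripper_width: 0.271
```

The block bottom is below the rim with no contact force, so it has entered the pocket. I'll keep lowering.

Emit:
{"name": "drive_tool", "arguments": {"motion": [[[0,0.15,0],[0,0,0],1],[[0,0.15,0],[0,0,0],1],[[0,0.15,0],[0,0,0],1],[[0,0.12,0],[0,0,0],1],[[0,0,0],[0,0,0],1],[[0,0,0],[0,0,0],1]]}}

```text
time: 12.25
tool_pos: [0.5325, -0.1853, 0.0474]
tool_rot: [0.706, -0.706, 0.044, -0.044]
contact_force: [0.7, -0.3, -1.1]
gripper_width: 0.271
```

Emit:
{"name": "drive_tool", "arguments": {"motion": [[[0,0.05,0],[0,0,0],1],[[0,0.04,0],[0,0,0],1],[[0,0.03,0],[0,0,0],1],[[0,0,0],[0,0,0],1]]}}

```text
time: 12.65
tool_pos: [0.5328, -0.1855, 0.0456]
tool_rot: [-0.706, 0.706, -0.044, 0.044]
contact_force: [-1.8, 1.0, 4.6]
gripper_width: 0.272
```

The floor is touched at 4.6 N and the expected height. I'll release and rise.

Emit:
{"name": "drive_tool", "arguments": {"motion": [[[0,0,0],[0,0,0],-0.3],[[0,0,0],[0,0,0],-0.3],[[0,0,0],[0,0,0],-0.3],[[0,0,0],[0,0,0],-0.3],[[0,0,0],[0,0,0],-0.3],[[0,-0.4,0],[0,0,0],-0.3],[[0,-0.8,0],[0,0,0],-0.3],[[0,-1,0],[0,0,0],-0.3],[[0,-1,0],[0,0,0],-0.3],[[0,-1,0],[0,0,0],-0.3],[[0,-1,0],[0,0,0],-0.3],[[0,-1,0],[0,0,0],-0.3]]}}

```text
time: 13.85
tool_pos: [0.5326, -0.1854, 0.2015]
tool_rot: [-0.706, 0.706, -0.044, 0.044]
contact_force: [0.3, 0.1, -0.4]
gripper_width: 0.651
```

Run:
```python
from h import *
w=frame("wrist");cv2.imwrite("pics/w5.png",w["img"])
m=sel(w,95,125,(.49,-.23,.060),(.58,-.14,.10));p=w["P"][m];print("block top",m.sum(),rect(p),p[:,2].mean())
b=frame("top")
m=sel(b,0,8,(.48,.15,.12),(.56,.26,.18));p=b["P"][m];print("handle",m.sum(),rect(p),p[:,2].max(),np.median(p,0))
a=frame("scene")
m=sel(a,0,8,(.48,.15,.12),(.56,.26,.18));p=a["P"][m];print("handle",m.sum(),rect(p),p[:,2].max(),np.median(p,0))
# press green base
for f in (a,b):
    m=sel(f,55,95,(.4,.1,.018),(.8,.5,.032),smin=60,vmin=20);p=f["P"][m];print("base",m.sum(),rect(p))
plan([.50,.20,.30])
```

```text
block top 1069 (array([ 0.53418542, -0.18351701]), array([23.79801369, 38.33621216]), -7.15496826171875) 0.07460963470337324
handle 120 (array([0.51604382, 0.2038282 ]), array([17.39842606, 61.68481064]), 6.944304466247559) 0.16148524218291405 [0.51645512 0.20205892 0.15470035]
handle 102 (array([0.52255481, 0.20686946]), array([17.52867126, 60.58717728]), 7.498273849487305) 0.15853745866524072 [0.52408776 0.20789744 0.15280972]
base 824 (array([0.62800305, 0.33079724]), array([157.27175903, 199.58891296]), -83.73828125)
base 1212 (array([0.62076355, 0.32841058]), array([159.61326599, 198.61375427]), -83.23657083511353)
tcp [ 0.5339 -0.186   0.2027] xyaw deg -7.14 y axis [ 0.005  -0.0025 -1.    ]
shift units [-3.243 -3.937 15.145]
```

View pics/w5.png

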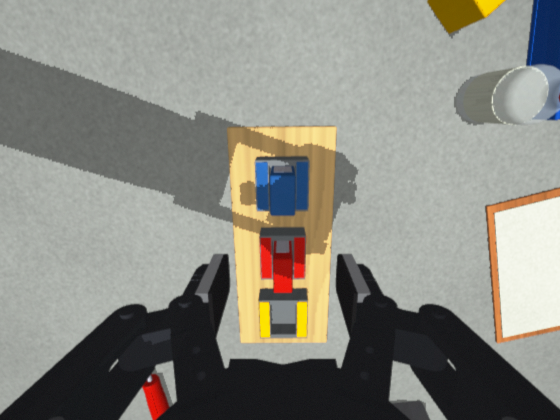

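The blue block stands home in the slot: its top is at 74.6 mm against an expected 74, and its yaw matches. Now I'll move above the handle.

Emit:
{"name": "drive_tool", "arguments": {"motion": [[[-0.165,-0.5,0.955],[0,0,0],-0.3],[[-0.165,-0.5,0.955],[0,0,0],-0.3],[[-0.165,-0.5,0.955],[0,0,0],-0.3],[[-0.165,-0.5,0.955],[0,0,0],-0.3],[[-0.165,-0.5,0.955],[0,0,0],-0.3],[[-0.165,-0.5,0.955],[0,0,0],-0.3],[[-0.165,-0.5,0.955],[0,0,0],-0.3],[[-0.165,-0.5,0.955],[0,0,0],-0.3],[[-0.165,0,0.955],[0,0,0],-0.3],[[-0.165,0,0.955],[0,0,0],-0.3],[[-0.165,0,0.955],[0,0,0],-0.3],[[-0.165,0,0.955],[0,0,0],-0.3]]}}

```text
time: 15.2
tool_pos: [0.5183, 0.106, 0.2978]
tool_rot: [-0.706, 0.706, -0.045, 0.043]
contact_force: [-1.4, -0.8, -0.2]
gripper_width: 0.65
```

Emit:
{"name": "drive_tool", "arguments": {"motion": [[[-0.165,0,0.955],[0,0,0],-0.3],[[-0.165,0,0.955],[0,0,0],-0.3],[[-0.165,0,0.955],[0,0,0],-0.3],[[-0.165,0,0.955],[0,0,0],-0.3],[[0,0,0],[0,-0.93,0],-0.3],[[0,0,0],[0,-0.93,0],-0.3],[[0,0,0],[0,-0.93,0],-0.3],[[0,0,0],[0,0,0],-0.3],[[0,0,0],[0,0,0],-0.3]]}}

```text
time: 16.1
tool_pos: [0.5142, 0.2018, 0.2984]
tool_rot: [-0.706, 0.706, 0.041, -0.042]
contact_force: [0.8, 0.2, -0.9]
gripper_width: 0.648
```

Run:
```python
from h import *
t,r=tool();w=frame("wrist");cv2.imwrite("pics/w6.png",w["img"])
m=sel(w,0,10,(.46,.14,.12),(.58,.27,.18));p=w["P"][m];c=rect(p);print("handle",m.sum(),c,p[:,2].max())
m=sel(w,0,179,(.4,.1,.018),(.8,.5,.032),smin=60,vmin=20)
plan([c[0][0],c[0][1],.149-.0187],np.radians(c[2]))
```

```text
handle 1088 (array([0.51914301, 0.20603772]), array([17.83819199, 62.67995834]), 6.799663543701172) 0.16026168401249063
tcp [0.5143 0.2018 0.2987] xyaw deg 6.72 y axis [-1.4e-03 -3.0e-04 -1.0e+00]
shift units [0.223 6.734 0.148]
 turn units [ 0.002 -0.016 -0.016] then shift [0.213 6.734 0.147]
 turn units [2.5000e-02 3.5984e+01 3.0000e-03] then shift [-0.213  6.734 -0.147]
```

View pics/w6.png

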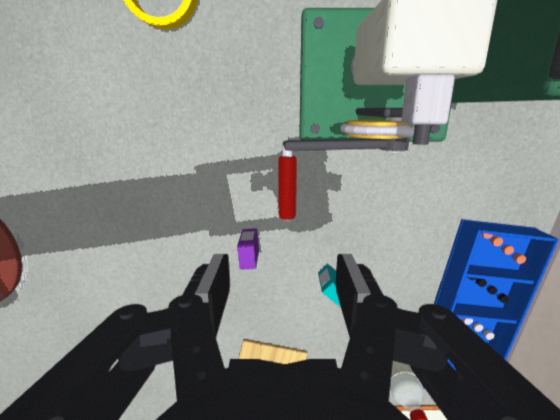

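The red handle is at px (288,187), on the end of the dark arm that runs to the axle at about (400,145). I'll descend and grip.

Emit:
{"name": "drive_tool", "arguments": {"motion": [[[0.22,0.84,0.15],[0,0,0],-0.3],[[0,0.84,0],[0,0,0],-0.3],[[0,0.84,0],[0,0,0],-0.3],[[0,0.84,0],[0,0,0],-0.3],[[0,0.84,0],[0,0,0],-0.3],[[0,0.84,0],[0,0,0],-0.3],[[0,0.84,0],[0,0,0],-0.3],[[0,0.84,0],[0,0,0],-0.3],[[0,0,0],[0,0,0],-0.3],[[0,0,0],[0,0,0],-0.3]]}}

```text
time: 17.15
tool_pos: [0.5194, 0.2061, 0.1315]
tool_rot: [-0.706, 0.706, 0.041, -0.042]
contact_force: [0.2, 0.0, 0.1]
gripper_width: 0.647
```

Run:
```python
from h import *
t,r=tool();w=frame("wrist")
m=sel(w,0,10,(.46,.14,.12),(.58,.27,.18));p=w["P"][m];c=rect(p);print("handle",m.sum(),c,p[:,2].max())
Q=r.inv().apply(p-t)*1000;print(np.percentile(Q,[1,50,99],axis=0).round(1).tolist());plan([c[0][0],c[0][1],.1303])
```

```text
handle 4479 (array([0.51906488, 0.206492  ]), array([17.83254242, 63.09365845]), 6.6286702156066895) 0.159812095516031
[[-9.0, -27.8, -29.6], [-0.3, -25.7, 5.2], [8.2, -18.4, 31.4]]
tcp [0.5202 0.2063 0.1326] xyaw deg 6.77 y axis [ 1.2e-03  3.0e-04 -1.0e+00]
shift units [-0.043  0.091  0.012]
```

Emit:
{"name": "drive_tool", "arguments": {"motion": [[[-0.02,0.05,0],[0,0,0],-0.3],[[0,0,0],[0,0,0],1],[[0,0,0],[0,0,0],1],[[0,0,0],[0,0,0],1],[[0,0,0],[0,0,0],1],[[0,0,0],[0,0,0],1],[[0,0,0],[0,0,0],1],[[0,0,0],[0,0,0],1],[[0,0,0],[0,0,0],1]]}}

```text
time: 18.1
tool_pos: [0.5179, 0.2061, 0.1305]
tool_rot: [-0.706, 0.706, 0.041, -0.043]
contact_force: [-5.3, -1.0, 3.5]
gripper_width: 0.188
```

Run:
```python
from h import *
t,r=tool();print(t,manip.state()["contact_force"])
th=np.linspace(0,1.40,15);a=np.pi-np.radians(9.8)
al=np.arctan2(19,108)+th
X=-110*np.cos(al);Z=110*np.sin(al)
d=np.c_[np.diff(X),-np.diff(Z)]/25
print(d.round(3), (X[-1]-X[0]),(Z[-1]-Z[0]), d.sum(0))
```

```text
[0.51793564 0.2060906  0.13051577] [-5.32481262 -0.99517195  3.49518921]
[[ 0.098 -0.429]
 [ 0.14  -0.417]
 [ 0.181 -0.401]
 [ 0.22  -0.381]
 [ 0.257 -0.357]
 [ 0.291 -0.329]
 [ 0.323 -0.299]
 [ 0.351 -0.265]
 [ 0.376 -0.229]
 [ 0.397 -0.19 ]
 [ 0.414 -0.149]
 [ 0.427 -0.107]
 [ 0.435 -0.064]
 [ 0.439 -0.021]] 108.70451125392579 90.94022418522667 [ 4.34818045 -3.63760897]
```

Emit:
{"name": "drive_tool", "arguments": {"motion": [[[0.1,-0.43,0],[0,0,0],1],[[0.14,-0.42,0],[0,0,0],1],[[0.18,-0.4,0],[0,0,0],1],[[0.22,-0.38,0],[0,0,0],1],[[0,0,0],[0,0,0],1]]}}

```text
time: 18.6
tool_pos: [0.5347, 0.2081, 0.1732]
tool_rot: [-0.706, 0.706, 0.041, -0.043]
contact_force: [-7.8, -1.3, 2.4]
gripper_width: 0.194
```

Emit:
{"name": "drive_tool", "arguments": {"motion": [[[0.26,-0.36,0],[0,0,0],1],[[0.29,-0.33,0],[0,0,0],1],[[0.32,-0.3,0],[0,0,0],1],[[0.35,-0.265,0],[0,0,0],1],[[0,0,0],[0,0,0],1]]}}

```text
time: 19.1
tool_pos: [0.5663, 0.2118, 0.2046]
tool_rot: [0.706, -0.706, -0.042, 0.041]
contact_force: [-6.5, -0.7, 3.6]
gripper_width: 0.186
```

Run:
```python
from h import *
t,r=tool();print(t,manip.state()["contact_force"],manip.state()["gripper_width"])
plan([.51794+.1087*np.cos(np.radians(6.75)),.20609+.1087*np.sin(np.radians(6.75)),.1305+.0909])
w=frame("wrist");cv2.imwrite("pics/w7.png",w["img"])
```

```text
[0.56627471 0.21176032 0.20461831] [-6.48955728 -0.67162047  3.57092855] 0.18574343422654574
tcp [0.5663 0.2118 0.2046] xyaw deg 6.8 y axis [ 1.5e-03  2.0e-04 -1.0e+00]
shift units [ 2.402 -0.668  0.   ]
```

View pics/w7.png

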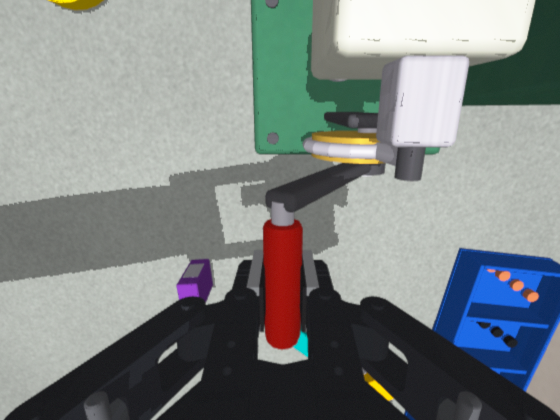

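The lever follows, with the arm at about 55° (red handle held at px (283,280)). I'll finish the arc.

Emit:
{"name": "drive_tool", "arguments": {"motion": [[[0.365,-0.22,0],[0,0,0],1],[[0.385,-0.17,0],[0,0,0],1],[[0.4,-0.125,0],[0,0,0],1],[[0.41,-0.09,0],[0,0,0],1],[[0.42,-0.05,0],[0,0,0],1],[[0.42,-0.02,0],[0,0,0],1],[[0,0,0],[0,0,0],1],[[0,0,0],[0,0,0],1],[[0,0,0],[0,0,0],1]]}}

```text
time: 20.05
tool_pos: [0.626, 0.2188, 0.2223]
tool_rot: [0.706, -0.706, -0.043, 0.04]
contact_force: [-2.5, -0.9, 6.0]
gripper_width: 0.19
```

Run:
```python
from h import *
s=manip.state();print(s["contact_force"],s["gripper_width"])
plan([.51794+.1087*np.cos(np.radians(6.75)),.20609+.1087*np.sin(np.radians(6.75)),.1305+.0909])
t,r=tool();w=frame("wrist");cv2.imwrite("pics/w8.png",w["img"])
m=sel(w,0,10,(.5,.1,.2),(.7,.32,.28));Q=r.inv().apply(w["P"][m]-t)*1000;print(np.percentile(Q,[1,50,99],axis=0).round(1).tolist())
b=frame("top");x=sel(b,0,179,(.5,.2,.15),(.8,.45,.30),smin=0);p=b["P"][x]
# dark arm: points in press-side tool z 33..50mm, below handle
P=w["P"];Q=r.inv().apply(P-t)*1000;m=w["ok"]&(Q[...,2]>33)&(Q[...,2]<60)&(abs(Q[...,0])<60)&(Q[...,1]<120)&(w["hsv"][...,2]<110)
q=Q[m]
for k in range(-40,121,20):
    g=q[(q[:,1]>=k)&(q[:,1]<k+20)]
    if len(g): print(k,len(g),np.percentile(g[:,0],[2,50,98]).round(1),np.median(g[:,2]).round(1))
```

```text
[-2.48691986 -0.87824793  6.01284919] 0.19030886809769054
tcp [0.626  0.2188 0.2223] xyaw deg 6.8 y axis [ 4.1e-03  3.0e-04 -1.0e+00]
shift units [-0.003  0.037  0.003]
[[-7.4, -28.6, -29.6], [1.0, -26.5, 5.3], [9.6, -19.0, 31.3]]Traceback (most recent call last):
  File "<stdin>", line 8, in <module>
  File "scipy/spatial/transform/_rotation.pyx", line 2580, in scipy.spatial.transform._rotation.Rotation.apply
ValueError: Expected input of shape (3,) or (P, 3), got (420, 560, 3).
```

View pics/w8.png

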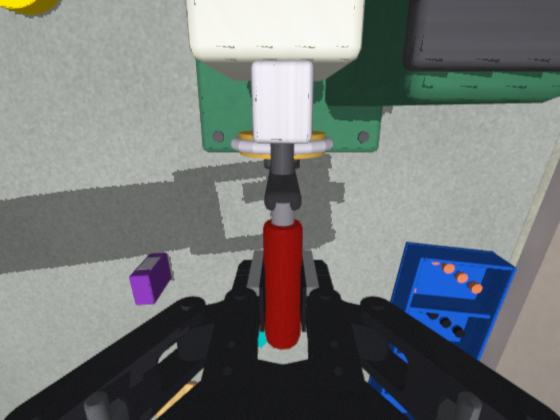

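The arm is straight up: the handle, arm and axle all lie on column 283, and the disc is centred at 282. I'll do one numeric check of the lift and the blocks, then hand in.

Run:
```python
from h import *
t,r=tool();w=frame("wrist");P=w["P"]
m=w["ok"]&(w["hsv"][...,1]<40)&(w["hsv"][...,2]>140)&np.all((P>(.5,.26,.15)) & (P<(.8,.42,.25)),-1)
print("head top z",np.percentile(P[m][:,2],[50,90,98]).round(4))
Q=r.inv().apply(P.reshape(-1,3)-t).reshape(P.shape)*1000
m=w["ok"]&(Q[...,2]>33)&(Q[...,2]<60)&(abs(Q[...,0])<40)&(Q[...,1]<110)&(w["hsv"][...,2]<110);q=Q[m]
for k in range(-40,110,25):
    g=q[(q[:,1]>=k)&(q[:,1]<k+25)]
    if len(g)>5: print(k,len(g),np.percentile(g[:,0],[2,98]).round(1))
a=frame("scene");b=frame("top")
for f in(a,b):
    m=sel(f,95,125,(.49,-.23,.062),(.58,-.14,.10));p=f["P"][m];print("blue",m.sum(),rect(p),p[:,2].mean())
print(manip.state()["tool_pos"],manip.state()["contact_force"]);manip.job_done()
```

```text
head top z [0.225  0.2265 0.2272]
-40 674 [-6.3  8.6]
-15 944 [-5.7  7.9]
10 71 [-6.8  8.8]
35 11 [-7.   8.9]
60 85 [-11.3  13.1]
85 27 [-13.2  14. ]
blue 41 (array([ 0.53460315, -0.1828595 ]), array([22.09814072, 37.61259842]), -6.820892333984375) 0.07288947137430456
blue 98 (array([ 0.53057336, -0.18495595]), array([23.82676125, 38.68447113]), -6.035896301269531) 0.07356966737365275
[0.62585029 0.21880939 0.22229089] [-3.06546601 -0.52557297  5.74532457]
the job is handed in; nothing more can be done
```

The blue block is back in its blue-labelled slot and released. The cam lever is held straight up by its red handle, and I handed the job in at about 20 s with the gripper still closed on the handle.

- **Block:** its top measures 73 to 75 mm in three camera views, where 74 mm is fully home. Its yaw matches the slot's to about 1°.
- **Lever:** the arm stays within about 1 mm of vertical over its length. The press head is at 225 mm, up 20 mm from rest, which is the full lift.
- **Forces:** the largest I saw in the readings was about 8 N.
- **Disagreements:** the scene and top cameras disagreed by up to 7 mm in x, so I relied on the wrist camera. The TCP ended about 1 mm higher than the planned arc.
- **Not checked:** I did not re-measure the other objects at the end, but no move came near them.

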